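# Hang the screw tray on the bench rail

## Robot

A 6-joint arm with a two-finger parallel gripper is mounted at the origin on the work surface. World frame = base frame: x ahead of the robot, y to its left, z up, the work surface at z = 0. Lengths are in m, angles in rad, forces in N, time in s.
With the tool pointing down it reaches from about 0.425 to 0.95 m from the base axis. Payload 3.5 kg.
Tool frame: the origin (TCP) lies at the very end of the fingers, on their centre line; the grasp point (between the pads) lies 19 mm behind it; z points along the fingers, y is the line along which they close (so a half turn about z gives the same grasp; the last joint's range is limited). The gripper opens to 85 mm and grips with 20 to 120 N. Pads are 22 mm wide; open, the fingers measure 114 mm over their backs; the gripper's body (76 mm by 85 mm) begins 54 mm behind the grasp point. The pads swing forward as they close: fully open they stand 13 mm farther back than shut.
Start: joints at [-1.447, 0.286, 1.577, -0, 1.279, -0.15], TCP at [0.183, -0.65, 0.203] pointing down, gripper open.
Joint ranges: [-2.77, 2.77], [-0.9, 2.22], [0.21, 2.48], [-1.53, 4.67], [0.24, 2.81], [-2.84, 2.84]. Speed limits (rad/s): [2.79, 2.79, 3.14, 3.14, 3.14, 3.14].

## Interface

Orientations are given as a rotation vector (axis times angle).
In Python, from bench import r gives the robot as it stands.
- The arm moves only by the tool jog_arm, never from a script. Its argument "plan" is a list of rows, each a list of 3 entries, a list of its own where there are three numbers: the finger opening in cm, from 0 to 8.54, then the shift along the tool's x, y, z in cm, then the turn, a rotation vector about the tool's x, y, z in degrees. In form: [[grip, [tx, ty, tz], [rx, ry, rz]], ...]. A call has 1 to 8 rows; each row shifts and turns the commanded pose from where the row before left it, along the tool's axes as they then stand; what a row does not reach is not made up. A row lasts 1/10 s, in which the tool goes at most 50 mm and 8.59 degrees, less where a joint would pass 70% of its speed; a pose out of reach is approached as far as the arm can. A call is refused whole if a number of a shift passes 5 or a number of a turn 8.59, either way. A call with a gripper value outside its range is refused whole. The fingers move at their own pace and stop on an object; "newtons" is the grip in N (left out, the last holds). Time passes only in rows, so rows that do not move let the fingers close. It gives the time, the measured TCP pose, the force, the opening and the grip force at its end, in the units of the state.
- r.state(): the state, without advancing time (a new reading comes with each control period).
- r.snapshot(name): name is "scene" or "top" or "wrist"; returns the picture (420x560x3 uint8, red, green, blue); there is no depth.
- r.camera_model(name): a dict with "mtx" (3x3 intrinsics, pixels), "camera_from_world" (4x4, takes a point from world to camera coordinates). Camera axes: x right, y down, z forward; pixel columns grow to the right and rows downward; lengths in m; the calibration is good to about 2 mm. A picture is of the moment at which its call begins: read the wrist's pose just before it. camera_model takes no time and is no camera call; for the wrist camera it gives the pose at the moment of the call.
- r.finish_job(): hands the job in; it is judged then, once.
The state is a dict: "time_s": time; "joints": joint angles; "qd": joint speeds; "tau": joint torques, N m; "tcp_pos": TCP position; "ee_rot": TCP orientation; "ft_force": force on the tool from outside, world axes, zero at the start; "wrist_torque": the same for the moment, N m; "width": opening from 0.0 (shut) to 1.0 (fully open); "gripper_force": force on a finger pad.
Only numpy, scipy, OpenCV 4.12 (cv2) and the standard library are available. Lean on these libraries where they do the work, as an engineer would, in place of code of your own. Each camera call takes 0.05 s, during which the arm holds its last target. There are 200 camera calls.

## Task

Take the grey screw tray with the trolley on its stem by its handle post, bring the trolley in at the open end of the slotted rail and slide it along until it rests fully home against the stop inside, with the stop's spring pin pushed in. The stop has been clamped somewhere along the rail, so feel for it and do not ram it; then let go and leave the tray hanging there. Leave the other things on the cart where they are.

Things in the scene. Friction and masses are not known exactly. Their poses are not given: they have to be found in the camera images.
- hanger: the screw tray, about 0.28 kg: grey open tray 84 mm (its x) by 70 mm (y), 22 mm high, upright on the cart, yaw within 0.4. Origin: centre of the underside, z up. A steel stem 6 mm (x) by 30 mm (y) rises from its middle to a trolley; a handle post stands on its -x side. It hangs with the handle on the rail's -x side (the rail's posts are on the other), its underside 60 mm above the cart
- hanger_trolley (a point): centre of the trolley, 83 mm above the tray's underside: a steel bar 8 mm thick, 84 mm long along y with round ends, and four fixed white glide discs of 16 mm diameter, 30 mm either side of the centre along y, 22 mm wide over all in x, outer edges bevelled 2 mm. Axes as the tray's
- hanger_handle (a point): grasp point on the axis of the square grey handle post (14 x 14 mm, free from 22 to 118 mm above the tray's underside), 12 mm below its top, 72 mm to -x of the stem and 23 mm above the trolley's centre. Axes as the tray's. Can be pinched along x or y
- rail: fixed aluminium channel 360 mm long along its y, 32 mm wide, 28 mm high, its top 159 mm above the cart (two arms over it reach 171 mm), carried by dark posts 79 mm or more to its +x side. Inside 26 mm wide, 20 mm high; a 12 mm slot along the underside between lips 4 mm thick. Open at its -y end, closed at +y. Origin on the cart below its middle; yaw within 0.25
- rail_mouth (a point): centre line of the channel at the open end, 143 mm above the cart: where the trolley's centre rides with the discs resting on the lips (their upper faces 8 mm below this point, 4 mm free height above the discs, 2 mm either side). y points into the rail, axes as the rail's
- pin (a joint): spring pin in the face of a black stop block in the channel: 0 m sticking 8 mm out, 0.008 flush (trolley home). Weak spring, under 0.5 N: what is felt is the block's hard face. The block is clamped with its face 240 to 320 mm from the mouth, not reported: find it by touch (a black saddle and knob show on the rail's top). Trolley centre when home: 42 mm before the face
- plain_tray: decoy: a plain grey tray of the same 84 x 70 mm footprint, 22 mm high, with a handle post only 40 mm high and no stem or trolley. Origin under the tray's centre
- wheel0: model-car wheel lying flat, black tyre 64 mm across, 26 mm high, white hub, ahead of the robot. Origin under its centre
- wheel1: a second such wheel, on the robot's left near it
- wheel2: a third such wheel, farther left, its tyre smooth
- tape: roll of black tape lying flat, 56 mm across, 19 mm high, on the table below or near the rail. Origin under its centre
- screwdriver: screwdriver with a blue handle lying on the left; origin on the table below it
- driver: cordless driver lying on the right at the back, about 180 mm long, 36 mm thick; origin on the table below it

How it is judged:
On the way:
1. the trolley is inside the channel, its whole length past the open end (x of hanger_trolley in the frame of rail_mouth between -0.007 and 0.007 m and z of hanger_trolley in the frame of rail_mouth between -0.007 and 0.007 m and y of hanger_trolley in the frame of rail_mouth between 0.045 and 0.19 m), for 0.1 s.
At the end, for the whole second after the job is handed in: The tray hangs released and still by its trolley in the rail's channel (trolley centre within 7 mm of the centre line, tray upright within 0.2 rad), up against the stop: the spring pin pushed in by at least 5.5 of its 8 mm (x of hanger_trolley in the frame of rail_mouth between -0.007 and 0.007 m and z of hanger_trolley in the frame of rail_mouth between -0.007 and 0.007 m and y of hanger_trolley in the frame of rail_mouth above 0.19 m and value of joint pin above 0.0055 m and linear speed of hanger below 0.02 m/s and contact force between hanger and the fingers below 0.1 N and angle between hanger's own z axis and vertical below 0.2 rad); the robot touches nothing.
It fails at once if the tray is rammed against the rail or its stop (over 70 N) (contact force between hanger and rail above 70 N).
It fails at once if another thing on the cart is shifted by more than 40 mm (distance of any of plain_tray, wheel0, wheel1, wheel2, tape, screwdriver, driver from where it was at the start of the episode above 0.04 m).
It also fails if it takes over 53 s, if anything falls off the work surface, if the arm or the gripper's body presses on something with over 40 N, if the wrist force passes 120 N, or if a joint passes its speed limit or range.

## Working session

There is one attempt and no reset: what is moved stays moved. The work goes in short steps, Python scripts to look and compute and a tool call to move; the robot and the scene stay as the last step left them, time stands still between calls to the robot, and variables do not carry over. Pictures are saved under pics/ and viewed, at most 10 in all, crops included, and the job is handed in when it is done.

Besides the shell and the picture viewer there is one more tool, called after "Call:" as name(argument=value, ...), one argument or row to a line, values as JSON. jog_arm: Moves the arm, as the interface text tells. Its arguments: {"type":"object","properties":{"plan":{"type":"array","items":{"type":"array"}},"newtons":{"type":"number"}},"required":["plan"]}

```bash
mkdir -p pics; ls; python3 - <<'E'
from bench import r
import cv2, numpy as np
for n in ("scene","top"):
    im=r.snapshot(n); cv2.imwrite(f"pics/{n}0.png",cv2.resize(im[:,:,::-1],None,fx=1.4,fy=1.4,interpolation=cv2.INTER_CUBIC))
    m=r.camera_model(n); print(n,np.round(m["mtx"],1).tolist(),np.round(m["camera_from_world"],4).tolist())
s=r.state(); print(s["time_s"],s["tcp_pos"],s["ee_rot"],s["width"],s["ft_force"])
E
```

```text
pics
scene [[433.2, 0.0, 280.7], [0.0, 433.2, 205.8], [0.0, 0.0, 1.0]] [[-0.7011, 0.7128, -0.018, 0.3349], [0.4082, 0.3805, -0.8298, -0.1132], [-0.5846, -0.5892, -0.5578, 1.5489], [0.0, 0.0, 0.0, 1.0]]
top [[410.8, 0.0, 280.0], [0.0, 410.8, 206.3], [0.0, 0.0, 1.0]] [[0.0013, -1.0, 0.001, 0.019], [-0.9966, -0.0013, -0.083, 0.5268], [0.083, -0.0009, -0.9966, 1.0189], [0.0, 0.0, 0.0, 1.0]]
0.1 [ 0.182464   -0.64917271  0.20215489] [-3.11001914e+00 -4.28463706e-01 -4.37105010e-05] 0.9991326238229868 [0.38883158 0.15135043 0.14952447]
```

View pics/scene0.png

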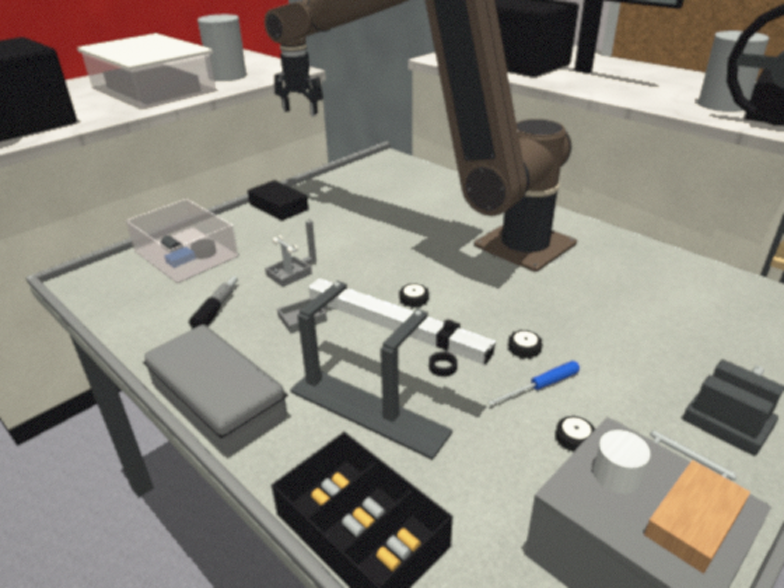

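View pics/top0.png

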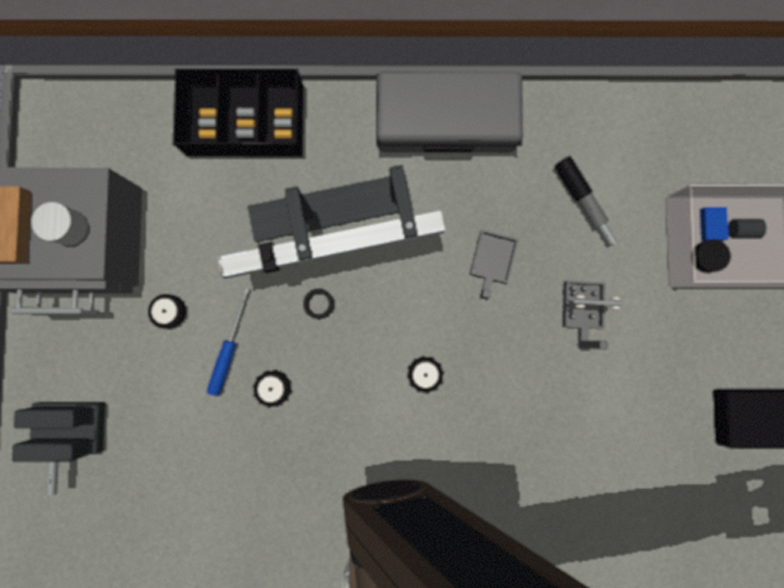

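The top view shows the hanger at about (585,305) with its handle-post top near (602,345). The rail's open end is near (443,222), the far end near (220,265), and the saddle near (268,256). The plain tray is at (493,258). I'll enlarge both areas.

```bash
python3 - <<'E'
from bench import r
import cv2, numpy as np
im=r.snapshot("top")[:,:,::-1]
a=cv2.resize(im[190:260,390:460],(560,560),interpolation=cv2.INTER_CUBIC)   # 8x
b=cv2.resize(im[110:210,150:325],None,fx=4.5,fy=4.5,interpolation=cv2.INTER_CUBIC)
cv2.imwrite("pics/a.png",a);cv2.imwrite("pics/b.png",b)
E
```

```text
(no output)
```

View pics/a.png

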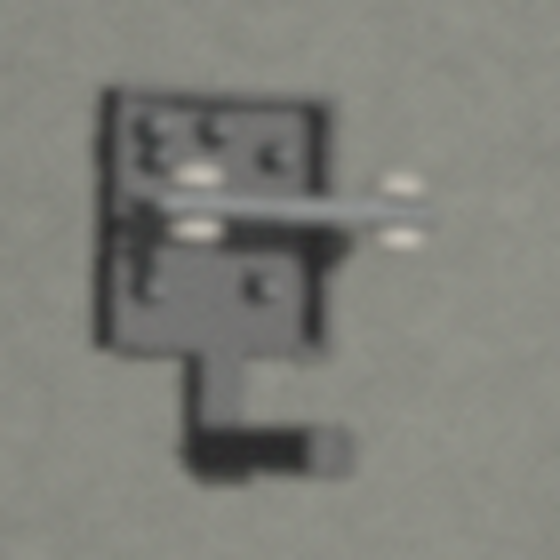

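View pics/b.png

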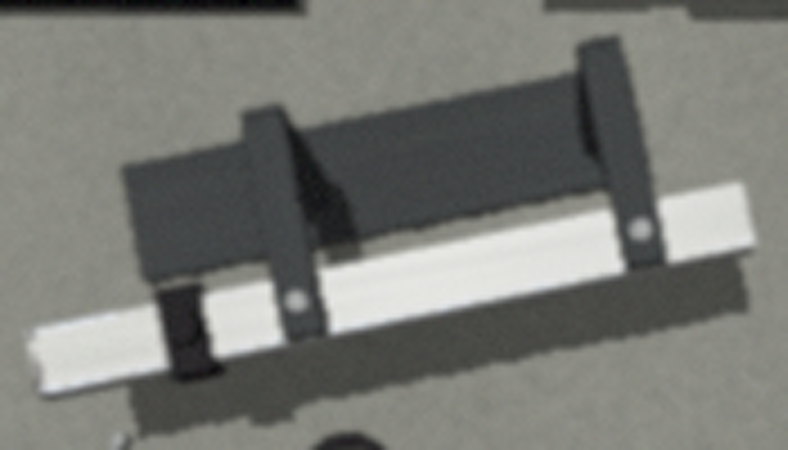

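Crop a (8x from (390,190)): the discs are at (198,175), (198,229), (403,182) and (402,237), and the post top is at (333,452). Crop b (4.5x from (150,110)): the rail's open end spans (743,183)–(755,245), the closed end (33,330)–(43,396), and the saddle is centred near x=188.

```bash
cat >h.py <<'E'
import numpy as np
from scipy.spatial.transform import Rotation as R
def ray(m,px,z):
    T=m["camera_from_world"];K=m["mtx"];Rm=T[:3,:3];c=-Rm.T@T[:3,3]
    d=Rm.T@np.linalg.solve(K,[px[0],px[1],1]);return c+d*(z-c[2])/d[2]
def proj(m,p):
    T=m["camera_from_world"];q=m["mtx"]@(T[:3,:3]@p+T[:3,3]);return q[:2]/q[2]
E
python3 - <<'E'
from bench import r
from h import *
m=r.camera_model("top")
A=lambda u,v,z:ray(m,((u+.5)/8+390-.5,(v+.5)/8+190-.5),z)
B=lambda u,v,z:ray(m,((u+.5)/4.5+150-.5,(v+.5)/4.5+110-.5),z)
L=(A(198,175,.088)+A(198,229,.088))/2; Rr=(A(403,182,.088)+A(402,237,.088))/2
d=L-Rr;print("trolley",(L+Rr)/2,"len",np.linalg.norm(d),"yaw",np.arctan2(-d[0],d[1]))
h=A(333,452,.118);print("handle",h)
v=(L+Rr)/2-h;print("handle->trolley",v,np.hypot(v[0],v[1]),"yaw",np.arctan2(v[1],v[0]))
for p in[(105,90),(330,97),(97,347),(325,352)]:print("traytop",A(*p,.022))
M=B(749,214,.159);E=B(38,363,.159);d=E-M
print("mouth",M,"end",E,np.linalg.norm(d),"yaw",np.arctan2(-d[0],d[1]))
print("width",np.linalg.norm(B(743,183,.159)-B(755,245,.159)))
S=B(188,332,.165);print("saddle",S,np.linalg.norm(S-M))
print(R.from_rotvec(r.state()["ee_rot"]).as_matrix().round(3))
for n,p in dict(plain=(490,258)).items():print(n,ray(m,(p[0]/1.4,p[1]/1.4),.022))
E
```

```text
trolley [ 0.50034246 -0.32859279  0.088     ] len 0.06053386184344704 yaw -0.03541613428569035
handle [ 0.42817251 -0.32514515  0.118     ]
handle->trolley [ 0.07216995 -0.00344764 -0.03      ] 0.0722522554384462 yaw -0.0477347711827717
traytop [ 0.54108812 -0.29144893  0.022     ]
traytop [ 0.5389558 -0.3627478  0.022    ]
traytop [ 0.45975564 -0.2870153   0.022     ]
traytop [ 0.45827594 -0.3588162   0.022     ]
mouth [ 0.62489368 -0.06008056  0.159     ] end [0.55038922 0.28875574 0.159     ] 0.35670390733187346 yaw 0.21041849591239722
width 0.031527246931955334
saddle [0.56496833 0.21427127 0.165     ] 0.28088427075412276
[[ 0.963  0.27  -0.   ]
 [ 0.27  -0.963  0.002]
 [ 0.    -0.002 -1.   ]]
plain [ 0.5831549  -0.15833008  0.022     ]
```

Call:
jog_arm(
  plan=[
    [5, [3.9, -2.95, 0], [0, 0, 0]],
    [5, [3.9, -2.95, 0], [0, 0, 0]],
    [5, [3.9, -2.95, 0], [0, 0, 0]],
    [5, [3.9, -2.95, 0], [0, 0, 0]],
    [5, [3.9, -2.95, 0], [0, 0, 0]],
    [5, [3.9, -2.95, 0], [0, 0, 6]],
    [5, [3.5, -3.2, 1], [0, 0, 6]],
    [5, [1.1, -1.7, 2], [0, 0, 6]],
  ],
  newtons=100,
)

```text
time_s: 0.95
tcp_pos: [0.4016, -0.3589, 0.1749]
ee_rot: [3.138, -0.065, 0.005]
ft_force: [-0.4, -0.6, -0.3]
width: 0.583
gripper_force: 0.0
```

```bash
cat >>h.py <<'E'
def go(p,yaw,r):
    s=r.state();Rm=R.from_rotvec(s["ee_rot"]);c=yaw
    Rt=R.from_matrix([[np.cos(c),np.sin(c),0],[np.sin(c),-np.cos(c),0],[0,0,-1]])
    print("t",s["time_s"],"tcp",s["tcp_pos"].round(4),"F",s["ft_force"].round(1),"w",round(s["width"],3),"gf",round(float(s["gripper_force"]),1))
    print("yaw",round(float(np.arctan2(*Rm.as_matrix()[[1,0],0])),4),"shift cm",(Rm.inv().apply(np.array(p)-s["tcp_pos"])*100).round(2),"turn deg",np.degrees((Rm.inv()*Rt).as_rotvec()).round(2))
E
python3 - <<'E'
from bench import r
from h import *
import cv2
go([.4282,-.3251,.087],-.04,r)
cv2.imwrite("pics/w1.png",r.snapshot("wrist")[:,:,::-1])
E
```

```text
t 0.95 tcp [ 0.4016 -0.3589  0.1749] F [-0.4 -0.6 -0.3] w 0.583 gf 0.0
yaw -0.0414 shift cm [ 2.49 -3.51  8.79] turn deg [ 0.14 -0.19 -0.08]
```

```bash
python3 - <<'E'
from bench import r
from h import *
import cv2
r.snapshot("top")
go([.4282,-.3251,.087],-.04,r)
m=r.camera_model("wrist");print(proj(m,np.array([.4282,-.3251,.118])),proj(m,np.array([.5003,-.3286,.091])))
im=r.snapshot("wrist")[:,:,::-1];cv2.imwrite("pics/w2.png",im)
E
```

```text
t 1.05 tcp [ 0.3989 -0.3568  0.1702] F [-0.8 -0.2  0.5] w 0.585 gf 0.0
yaw -0.0366 shift cm [ 2.84 -3.24  8.33] turn deg [-0.3   0.22  0.19]
[231.18943501 180.42369721] [233.58912498  59.59904017]
```

View pics/w2.png

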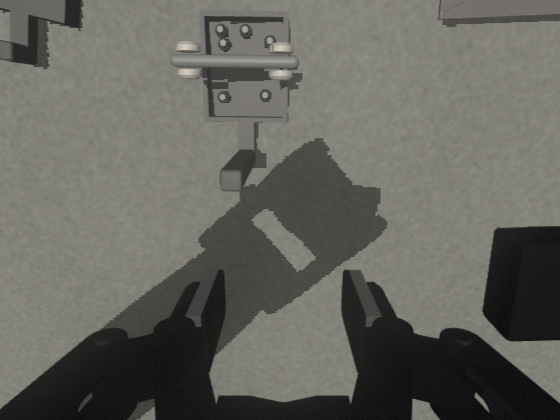

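The wrist view shows the post top at (231,179) and the trolley bar at (234,61). Both match the projected positions to within about 1.5 px.

Call:
jog_arm(
  plan=[
    [5, [1.4, -1.6, 0], [0, 0, 0]],
    [5, [1.4, -1.6, 0], [0, 0, 0]],
    [5, [0, 0, 3], [0, 0, 0]],
    [5, [0, 0, 3], [0, 0, 0]],
    [5, [0, 0, 2.3], [0, 0, 0]],
    [5, [0, 0, 0], [0, 0, 0]],
    [1, [0, 0, 0], [0, 0, 0]],
    [1, [0, 0, 0], [0, 0, 0]],
  ],
  newtons=100,
)

```text
time_s: 1.9
tcp_pos: [0.429, -0.3321, 0.0927]
ee_rot: [3.138, -0.064, 0.004]
ft_force: [0.7, -0.4, -0.3]
width: 0.252
gripper_force: 0.0
```

Call:
jog_arm(
  plan=[
    [1, [0, 0, 0], [0, 0, 0]],
    [1, [0, 0, 0], [0, 0, 0]],
    [1, [0, 0, 0], [0, 0, 0]],
  ],
)

```text
time_s: 2.2
tcp_pos: [0.4286, -0.3306, 0.0913]
ee_rot: [3.14, -0.063, 0.001]
ft_force: [-0.7, 0.3, -0.7]
width: 0.117
gripper_force: 0.0
```

```bash
python3 - <<'E'
from bench import r
from h import *
go([.4282,-.3251,.087],-.04,r)
E
```

```text
t 2.2 tcp [ 0.4286 -0.3306  0.0913] F [-0.7  0.3 -0.7] w 0.117 gf 0.0
yaw -0.0402 shift cm [-0.06 -0.55  0.43] turn deg [ 0.06 -0.06 -0.01]
```

The fingers reached 10 mm with no force, so they missed the 14 mm post. I'll look.

```bash
python3 - <<'E'
from bench import r
from h import *
import cv2
m=r.camera_model("wrist");im=r.snapshot("wrist")[:,:,::-1];cv2.imwrite("pics/w3.png",im)
print(proj(m,np.array([.4282,-.3251,.118])),proj(m,r.state()["tcp_pos"]))
go([.4282,-.3251,.087],-.04,r)
E
```

```text
[271.16842985 282.08107725] [283.07522151 256.24692196]
t 2.25 tcp [ 0.4285 -0.3304  0.091 ] F [-0.1 -1.2  0.4] w 0.116 gf 0.0
yaw -0.0401 shift cm [-0.05 -0.53  0.4 ] turn deg [ 0.04 -0.04 -0.01]
```

View pics/w3.png

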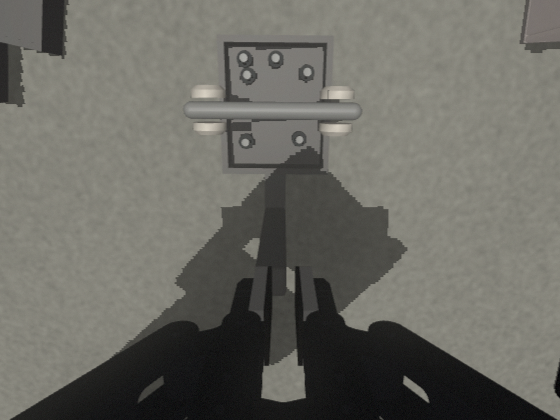

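Call:
jog_arm(
  plan=[
    [0, [0, 0, 0], [0, 0, 0]],
    [0, [0, 0, 0], [0, 0, 0]],
  ],
  newtons=100,
)

```text
time_s: 2.45
tcp_pos: [0.4283, -0.3301, 0.0905]
ee_rot: [3.141, -0.063, -0.0]
ft_force: [0.5, 0.2, -0.2]
width: 0.0
gripper_force: 0.0
```

```bash
python3 - <<'E'
from bench import r
from h import *
import cv2
go([.4282,-.3251,.087],-.04,r)
im=r.snapshot("wrist")[:,:,::-1];cv2.imwrite("pics/w4.png",cv2.resize(im[150:340,190:380],None,fx=3,fy=3,interpolation=cv2.INTER_CUBIC))
E
```

```text
t 2.45 tcp [ 0.4283 -0.3301  0.0905] F [ 0.5  0.2 -0.2] w 0.0 gf 0.0
yaw -0.0402 shift cm [-0.03 -0.5   0.35] turn deg [ 0.    0.   -0.01]
```

View pics/w4.png

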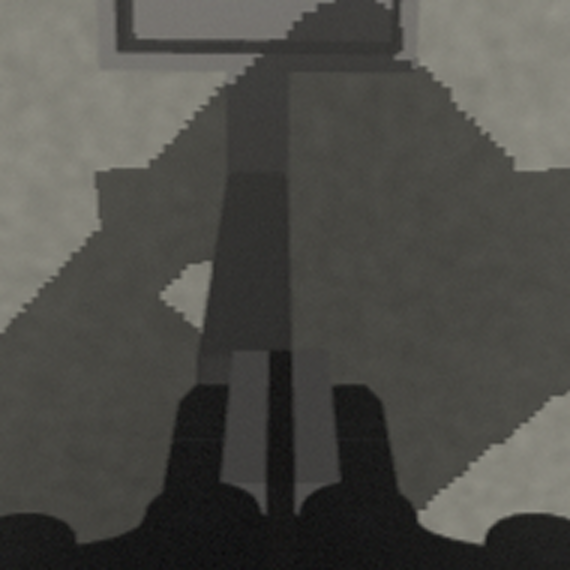

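```bash
python3 - <<'E'
from bench import r
from h import *
import cv2
m=r.camera_model("wrist");T=m["camera_from_world"];c=-T[:3,:3].T@T[:3,3]
print("f",m["mtx"][0,0],"cam",c,"axis",T[2,:3].round(3),"tcp",r.state()["tcp_pos"])
print("depth from bar .060 disc spacing",m["mtx"][0,0]*.060/129, "model", (T@[.5003,-.3286,.085,1])[2])
print("pred trolley",proj(m,np.array([.5003,-.3286,.085])),"pred tray corners",[proj(m,np.array([x,y,.022])).round() for x in(.459,.541) for y in(-.29,-.36)])
a=r.snapshot("scene")[:,:,::-1];ms=r.camera_model("scene");u,v=proj(ms,np.array([.43,-.325,.1])).astype(int);print(u,v)
print("scene tcp",proj(ms,r.state()["tcp_pos"])-[u-45,v-45],"posttop",proj(ms,np.array([.4282,-.3251,.118]))-[u-45,v-45])
b=r.snapshot("top")[:,:,::-1];mt=r.camera_model("top");u2,v2=proj(mt,np.array([.45,-.325,.1])).astype(int)
print("top tcp",proj(mt,r.state()["tcp_pos"])-[u2-45,v2-45],"posttop",proj(mt,np.array([.4282,-.3251,.118]))-[u2-45,v2-45])
k=lambda i,u,v:cv2.resize(i[v-45:v+45,u-45:u+45],(396,396),interpolation=cv2.INTER_CUBIC)
cv2.imwrite("pics/c.png",np.hstack([k(a,u,v),k(b,u2,v2)]))
E
```

```text
f 364.8184640252239 cam [ 0.50385885 -0.33306311  0.26175522] axis [-0.3    0.013 -0.954] tcp [ 0.42823346 -0.33009712  0.09039443]
depth from bar .060 disc spacing 0.16968300652335994 model 0.1697270824802533
pred trolley [273.89401064 109.21451939] pred tray corners [array([221., 174.]), array([327., 170.]), array([209.,  39.]), array([326.,  34.])]
220 162
scene tcp [44.90720199 47.01863445] posttop [45.06870531 40.08583308]
top tcp [45.97476564 54.88290798] posttop [48.16735718 55.05036537]
```

View pics/c.png

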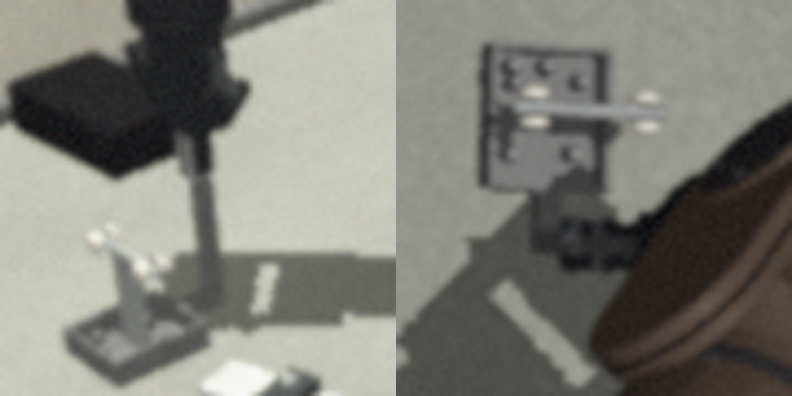

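Tips appear to sit on top of the post: in both the scene and top views the fingers lie directly over it, and the post stays visible up to its top edge. The physical fingertips are therefore about 27 mm higher than the TCP reading suggests. I'll open, go lower and close again.

Call:
jog_arm(
  plan=[
    [5, [0, 0, -0.3], [0, 0, 0]],
    [5, [0, -0.5, 0], [0, 0, 0]],
    [5, [0, 0, 0], [0, 0, 0]],
    [5, [0, 0, 1.5], [0, 0, 0]],
    [5, [0, 0, 1.5], [0, 0, 0]],
    [5, [0, 0, 0], [0, 0, 0]],
    [2, [0, 0, 0], [0, 0, 0]],
    [2, [0, 0, 0], [0, 0, 0]],
  ],
  newtons=60,
)

```text
time_s: 3.4
tcp_pos: [0.4285, -0.3254, 0.0634]
ee_rot: [-3.141, 0.063, 0.0]
ft_force: [-0.2, 0.6, 0.0]
width: 0.25
gripper_force: 0.0
```

Call:
jog_arm(
  plan=[
    [0.8, [0, 0, 0], [0, 0, 0]],
    [0.8, [0, 0, 0], [0, 0, 0]],
    [0.8, [0, 0, 0], [0, 0, 0]],
  ],
)

```text
time_s: 3.7
tcp_pos: [0.4286, -0.3255, 0.0639]
ee_rot: [3.14, -0.063, 0.001]
ft_force: [-0.1, -1.1, -0.1]
width: 0.148
gripper_force: 59.2
```

```bash
python3 - <<'E'
from bench import r
from h import *
import cv2
go([.4282,-.3251,.06],-.04,r)
cv2.imwrite("pics/w5.png",r.snapshot("wrist")[:,:,::-1])
E
```

```text
t 3.7 tcp [ 0.4286 -0.3255  0.0639] F [-0.1 -1.1 -0.1] w 0.148 gf 59.2
yaw -0.0403 shift cm [-0.04 -0.04  0.39] turn deg [ 0.04 -0.03 -0.02]
```

Call:
jog_arm(
  plan=[
    [3, [0, 0, 0], [0, 0, 0]],
    [3, [0, 0, 0], [0, 0, 0]],
    [3, [0, 0, 0.8], [0, 0, 0]],
    [3, [0, 0, 0], [0, 0, 0]],
    [0.8, [0, 0, 0], [0, 0, 0]],
    [0.8, [0, 0, 0], [0, 0, 0]],
    [0.8, [0, 0, 0], [0, 0, 0]],
    [0.8, [0, 0, 0], [0, 0, 0]],
  ],
  newtons=110,
)

```text
time_s: 4.55
tcp_pos: [0.4283, -0.3251, 0.0552]
ee_rot: [-3.141, 0.064, 0.001]
ft_force: [-0.3, -0.0, -2.1]
width: 0.142
gripper_force: 107.1
```

Call:
jog_arm(
  plan=[
    [0.5, [0, 0, -1], [0, 0, 0]],
    [0.5, [0, 0, -2], [0, 0, 0]],
    [0.5, [0, 0, -2], [0, 0, 0]],
    [0.5, [0, 0, -2], [0, 0, 0]],
    [0.5, [0, 0, -0.5], [0, 0, 0]],
    [0.5, [0, 0, 0], [0, 0, 0]],
    [0.5, [0, 0, 0], [0, 0, 0]],
  ],
)

```text
time_s: 5.25
tcp_pos: [0.4278, -0.3245, 0.1294]
ee_rot: [-3.139, 0.063, 0.002]
ft_force: [-0.9, -0.3, -2.8]
width: 0.146
gripper_force: 107.3
```

```bash
python3 - <<'E'
from bench import r
from h import *
import cv2
go([.4282,-.3251,.135],-.04,r)
im=r.snapshot("scene")[:,:,::-1];m=r.camera_model("scene")
u,v=proj(m,np.array([.47,-.325,.12])).astype(int);print(u-40,v-45)
w=r.snapshot("wrist")[:,:,::-1]
cv2.imwrite("pics/d.png",np.hstack([cv2.resize(im[v-45:v+45,u-40:u+40],(373,420),interpolation=cv2.INTER_CUBIC),w[:,70:490]]))
E
```

```text
t 5.25 tcp [ 0.4278 -0.3245  0.1294] F [-0.9 -0.3 -2.8] w 0.146 gf 107.3
yaw -0.0402 shift cm [ 0.04  0.06 -0.56] turn deg [-0.08  0.09 -0.01]
169 115
```

View pics/d.png

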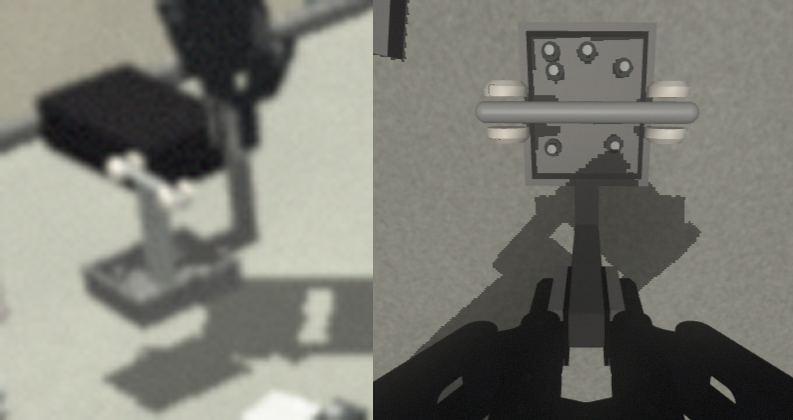

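The tray is held and lifted, and the -2.8 N reading matches its weight. In the wrist picture (right half) the bar runs along row 111, with disc pairs at columns 203 and 366 of the original. I'll now work out the trolley's position in the tool frame with a numeric fit.

```bash
cat >>h.py <<'E'
import cv2
def discs(im,box):
    x0,y0,x1,y1=box;g=im[y0:y1,x0:x1].min(2)
    t=(int(g.max())+int(np.median(g)))/2
    n,l,st,c=cv2.connectedComponentsWithStats((g>t).astype(np.uint8))
    return t,sorted([(c[i][0]+x0,c[i][1]+y0,st[i][4],st[i][2],st[i][3]) for i in range(1,n) if st[i][4]>(15 if im.shape[0]==420 else 5)],key=lambda q:-q[2])[:6]
E
python3 - <<'E'
from bench import r
from h import *
m=r.camera_model("wrist");s=r.state();im=r.snapshot("wrist")
t,d=discs(im,(150,60,420,170));print(t);[print(np.round(q,1)) for q in d]
T=m["camera_from_world"]
z=s["tcp_pos"][2]+.0278
print("expected discs if no sag (z",z,")")
for dx in(-.008,.008):
  for dy in(.03,-.03):
    a=-.04;p=np.array([.5003+dx*np.cos(a)-dy*np.sin(a),-.3286+dx*np.sin(a)+dy*np.cos(a),z+.004]);print(proj(m,p).round(1))
mt=r.camera_model("top");it=r.snapshot("top");p=proj(mt,np.array([.5003,-.3286,z])).astype(int);print("top pred",p)
t,d=discs(it,(p[0]-25,p[1]-15,p[0]+25,p[1]+15));print(t);[print(np.round(q,1)) for q in d]
E
```

```text
158.5
[367.5  91.2 284.   29.   11. ]
[198.8  90.4 251.   28.   12. ]
[364.7 133.6 249.   28.   10. ]
[201.  133.2 234.   26.   10. ]
[250.8  69.8  40.    6.    9. ]
expected discs if no sag (z 0.15664689901326384 )
[206.5 131.7]
[367.1 131.6]
[203.6  86.3]
[370.2  86.1]
top pred [438 213]
159.5
```

The hanger sits true in the grip: the trolley is 71.5 mm along tool x, about 0 in y, and at TCP z + 28 mm. Next I'll carry it to a standoff before the mouth.

Call:
jog_arm(
  plan=[
    [0.5, [1.6, -1.8, 0], [0, 0, 0]],
    [0.5, [2.8, -3.1, 0], [0, 0, 0]],
    [0.5, [2.8, -3.1, 0], [0, 0, 0]],
    [0.5, [2.8, -3.1, 0], [0, 0, 0]],
    [0.5, [2.8, -3.1, 0], [0, 0, 0]],
    [0.5, [1.4, -1.5, 0], [0, 0, -4]],
    [0.5, [0, 0, 0], [0, 0, -6]],
    [0.5, [0, 0, 0], [0, 0, -4.4]],
  ],
)

```text
time_s: 6.25
tcp_pos: [0.5768, -0.1728, 0.1293]
ee_rot: [-3.122, -0.339, 0.003]
ft_force: [-0.1, 0.3, -3.4]
width: 0.146
gripper_force: 107.6
```

```bash
cat >>h.py <<'E'
def white(m,im,p,w,h):
    u,v=np.round(proj(m,p)).astype(int);g=im[v-h:v+h,u-w:u+w].min(2);return (u-w,v-h),g
E
python3 - <<'E'
from bench import r
from h import *
r.snapshot("wrist");r.snapshot("wrist")
go([.5759,-.1728,.1172],.2104,r)
s=r.state();m=r.camera_model("top");it=r.snapshot("top")
Rm=R.from_rotvec(s["ee_rot"]).as_matrix();tr=s["tcp_pos"]+Rm[:,0]*.0715+[0,0,.0278];print("trolley est",tr.round(4))
(u0,v0),g=white(m,it,tr,24,14)
print(u0,v0,proj(m,tr));print("\n".join("".join("%4d"%q for q in row) for row in g[::1,::1]))
E
```

```text
t 6.35 tcp [ 0.5764 -0.1735  0.1294] F [-0.2 -0.6 -2.5] w 0.144 gf 107.5
yaw 0.2115 shift cm [-0.03 -0.08  1.22] turn deg [-0.07  0.08  0.06]
trolley est [ 0.6463 -0.1585  0.1571]
336 134 [360.05694319 147.93322465]
 149 147 146 146 143 146 147 151 147 149 149 148 148 150 150 148 148 148 149 150 149 146 148 146 144 143 143 143 140 140 145 148 149 140 109  64  37  38  53  53  56  61  64  60  54  41  44  54
 147 148 143 144 144 146 147 150 146 146 149 147 151 149 153 150 150 148 150 148 146 145 145 140 139 138 133 128 127 132 142 147 146 124  86  42  31  44  55  56  58  62  62  61  47  42  49  59
 148 146 144 145 146 146 149 147 146 150 149 150 149 150 148 148 146 144 145 143 139 137 134 128 120 116 113 109 104 120 137 145 139 109  63  33  33  53  59  53  56  63  63  58  46  46  57  62
 146 145 145 146 145 147 150 150 148 148 148 150 145 145 142 140 137 131 124 122 117 114 106  96  87  81  76  70  79 111 134 141 127  87  43  30  44  57  59  54  58  60  63  55  42  49  60  62
 148 144 145 144 146 147 144 144 144 141 139 139 136 127 123 119 116 107  96  87  83  77  72  66  67  79  84  70
[... 3819 characters left out ...]
0  72  71  74  85  93  76  46  31  34  32  31  35  49  58  64  62  53  42  46  58  63  62  63  52  53  50  56  56  57  56
 122  90  76  69  60  56  66  81  85  83  76  74  70  75  83  95  95  95  97  96  99 113 117  89  48  32  32  30  31  42  57  62  60  60  50  43  49  61  62  65  60  54  54  54  53  57  55  57
 124 101  80  74  61  60  66  74  78  67  70  82  94 102 113 127 127 126 127 127 129 130 116  84  44  29  29  31  36  48  59  64  62  52  44  45  60  62  65  66  62  53  52  54  57  54  56  56
 135 113  83  75  67  60  66  74  75  71  74  94 117 129 133 136 133 135 136 134 138 132 110  68  33  28  31  33  37  52  60  62  61  54  40  45  63  62  62  58  56  49  50  52  54  52  52  55
```

```bash
cat >>h.py <<'E'
def rail(m,im):
    g=im.min(2).astype(float);up=[];lo=[]
    for c in range(162,316):
        v0=proj(m,np.array([.6249-(.2136)*0,0,.159]))[1]
        col=g[150:200,c]>150
        idx=np.where(col)[0]
        if len(idx)<9 or len(idx)>18 or idx[-1]-idx[0]+1!=len(idx):continue
        a,b=idx[0]+150,idx[-1]+150
        s=lambda i,j:i+(150-g[i,c])/(g[j,c]-g[i,c])*(j-i)
        up.append(ray(m,(c,s(a-1,a)),.159));lo.append(ray(m,(c,s(b+1,b)),.159))
    up,lo=np.array(up),np.array(lo)
    f=lambda p:np.polyfit(p[:,1],p[:,0],1)
    return f(up),f(lo),len(up)
E
python3 - <<'E'
from bench import r
from h import *
s=r.state();m=r.camera_model("top");it=r.snapshot("top")
fu,fl,n=rail(m,it);print(fu,fl,n,"yaw",np.arctan(-fu[0]),np.arctan(-fl[0]),"x at y=-.06",np.polyval(fu,-.06),np.polyval(fl,-.06),"perp width",(fu[1]-fl[1])*np.cos(.21))
Rm=R.from_rotvec(s["ee_rot"]).as_matrix();tr=s["tcp_pos"]+Rm[:,0]*.0715+[0,0,.0278]
pd=tr-Rm[:,1]*.03
z=tr[2]+.004
print("left pair pred",pd.round(4),"meas",ray(m,(347.5,150.1),z).round(4))
print("upper/lower",ray(m,(346.7,146.5),z).round(4),ray(m,(348.2,153.6),z).round(4))
E
```

```text
[-0.22444833  0.63364936] [-0.20698744  0.5948815 ] 64 yaw 0.2207892893977345 0.2041051362012343 x at y=-.06 0.6471162587615928 0.6073007476521538 perp width 0.03791616360136127
left pair pred [ 0.6401 -0.1296  0.1574] meas [ 0.6404 -0.1297  0.1613]
upper/lower [ 0.6485 -0.128   0.1613] [ 0.6325 -0.1312  0.1613]
```

```bash
sed -i 's/>150$/>190/; s/(150-g\[i,c\])/(190-g[i,c])/' h.py; python3 - <<'E'
from bench import r
from h import *
m=r.camera_model("top");it=r.snapshot("top")
g=it.min(2)
for c in(175,205,240,270,305):
    print(c,[int(q) for q in g[150:200,c]])
fu,fl,n=rail(m,it);print(fu,fl,n,"yaw",np.arctan(-fu[0]),np.arctan(-fl[0]),"x at y=-.06",np.polyval(fu,-.06),np.polyval(fl,-.06),"w",(fu[1]-fl[1])*np.cos(.21))
T=m["camera_from_world"];print(-T[:3,:3].T@T[:3,3])
E
```

```text
175 [146, 146, 147, 148, 146, 150, 146, 150, 146, 147, 148, 150, 147, 149, 147, 149, 146, 144, 144, 148, 149, 148, 148, 151, 151, 149, 147, 152, 166, 210, 234, 236, 231, 232, 232, 231, 230, 229, 228, 227, 231, 233, 234, 224, 157, 107, 122, 142, 147, 149]
205 [75, 70, 70, 76, 75, 77, 73, 79, 76, 78, 76, 78, 76, 76, 76, 76, 74, 72, 97, 139, 143, 144, 166, 215, 236, 236, 234, 235, 236, 236, 237, 235, 233, 234, 235, 237, 240, 224, 144, 89, 78, 81, 77, 81, 80, 77, 77, 80, 77, 79]
240 [76, 75, 76, 75, 74, 73, 75, 75, 76, 73, 77, 106, 140, 144, 152, 187, 232, 242, 243, 240, 238, 240, 242, 243, 241, 241, 241, 242, 242, 237, 192, 117, 85, 80, 80, 79, 78, 80, 77, 77, 78, 79, 78, 79, 88, 108, 139, 143, 142, 142]
270 [74, 78, 74, 74, 72, 110, 146, 152, 161, 200, 237, 242, 241, 238, 237, 237, 239, 239, 239, 239, 240, 240, 242, 233, 176, 107, 83, 78, 79, 79, 80, 79, 82, 81, 82, 80, 81, 81, 106, 141, 147, 151, 150, 148, 148, 144, 146, 147, 149, 150]
305 [148, 168, 211, 233, 235, 235, 234, 233, 232, 233, 233, 233, 233, 234, 236, 236, 218, 140, 91, 83, 80, 80, 81, 80, 80, 78, 82, 83, 80, 79, 86, 111, 142, 152, 150, 145, 148, 151, 151, 149, 149, 148, 149, 149, 150, 150, 147, 147, 147, 147]
[-0.21186891  0.629606  ] [-0.21254922  0.59657448] 119 yaw 0.20878148947887443 0.2094324881266343 x at y=-.06 0.6423181351073349 0.6093274311817972 w 0.03230585047716232
[0.44041934 0.02062631 1.05904141]
```

```bash
cat >>h.py <<'E'
M=np.array([.6256,-.06,0]);YR=.2091;EX=np.array([np.cos(YR),np.sin(YR),0]);EY=np.array([-np.sin(YR),np.cos(YR),0])
def tgt(s,r,z=.117,lat=0,tx=.0715):
    st=r.state();Rm=R.from_rotvec(st["ee_rot"]).as_matrix();t=st["tcp_pos"]+Rm[:,0]*tx+[0,0,.0278]-M
    print("trolley in rail: x %.4f y %.4f z %.4f"%(t@EX,t@EY,t[2]-.143))
    go(M+EY*s+EX*(lat-tx)+[0,0,z],YR,r)
E
python3 -c "
from bench import r
from h import *
tgt(-.055,r)"
```

```text
trolley in rail: x -0.0004 y -0.1014 z 0.0147
t 6.5 tcp [ 0.5764 -0.1741  0.1299] F [ 0.  -0.4 -3.3] w 0.148 gf 107.5
yaw 0.2093 shift cm [ 0.04 -4.64  1.3 ] turn deg [-0.03  0.04  0.01]
```

Call:
jog_arm(
  plan=[
    [0.5, [0, -1.5, 0.6], [0, 0, 0]],
    [0.5, [0, -1.6, 0.7], [0, 0, 0]],
    [0.5, [0, -1.5, 0], [0, 0, 0]],
    [0.5, [0, 0, 0], [0, 0, 0]],
    [0.5, [0, 0, 0], [0, 0, 0]],
    [0.5, [0, 0, 0], [0, 0, 0]],
  ],
)

```text
time_s: 7.1
tcp_pos: [0.5675, -0.1292, 0.118]
ee_rot: [3.123, 0.331, 0.002]
ft_force: [-1.0, -0.7, -2.5]
width: 0.149
gripper_force: 107.5
```

```bash
python3 - <<'E'
from bench import r
from h import *
tgt(-.02,r)
w=r.snapshot("wrist")[:,:,::-1]; t=r.snapshot("scene")[:,:,::-1]
m=r.camera_model("scene");u,v=proj(m,M+[0,0,.143]).astype(int)
cv2.imwrite("pics/e.png",np.hstack([cv2.resize(t[v-42:v+42,u-36:u+36],(360,420),interpolation=cv2.INTER_CUBIC),w[:,90:510]]))
mw=r.camera_model("wrist");T=[proj(mw,M+EX*d+[0,0,z]).round(0) for d in(-.016,.016) for z in(.131,.159)];print(T)
tgt(-.02,r)
E
```

```text
trolley in rail: x 0.0003 y -0.0555 z 0.0028
t 7.1 tcp [ 0.5675 -0.1292  0.118 ] F [-1.  -0.7 -2.5] w 0.149 gf 107.5
yaw 0.2112 shift cm [-0.02 -3.56  0.09] turn deg [ 0.05 -0.05  0.12]
[array([154., 150.]), array([128., 160.]), array([146.,  70.]), array([116.,  64.])]
trolley in rail: x 0.0001 y -0.0558 z 0.0027
t 7.2 tcp [ 0.5674 -0.1295  0.1179] F [ 0.3 -0.5 -2.4] w 0.146 gf 107.5
yaw 0.2106 shift cm [-0.01 -3.59  0.09] turn deg [ 0.04 -0.04  0.08]
```

View pics/e.png

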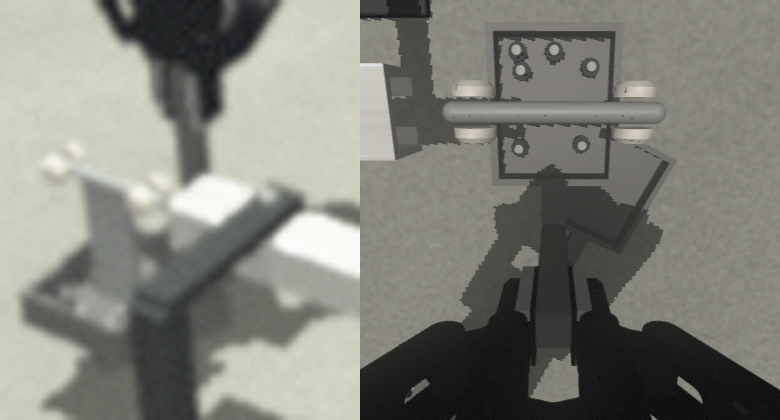

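In the wrist half, the rail end (rows 63–160, centre 111) and the trolley bar (row 112) are in line, with the disc rows symmetric at 88 and 134. I'll insert slowly and watch the force.

Call:
jog_arm(
  plan=[
    [0.5, [0, -0.6, 0.05], [0, 0, 0]],
    [0.5, [0, -0.6, 0], [0, 0, 0]],
    [0.5, [0, -0.6, 0], [0, 0, 0]],
    [0.5, [0, -0.6, 0], [0, 0, 0]],
    [0.5, [0, -0.6, 0], [0, 0, 0]],
    [0.5, [0, -0.6, 0], [0, 0, 0]],
    [0.5, [0, 0, 0], [0, 0, 0]],
  ],
)

```text
time_s: 7.9
tcp_pos: [0.5592, -0.0929, 0.1169]
ee_rot: [-3.124, -0.332, 0.0]
ft_force: [0.3, -0.0, -2.8]
width: 0.148
gripper_force: 107.6
```

```bash
python3 -c "
from bench import r
from h import *
tgt(.05,r)"
```

```text
trolley in rail: x -0.0003 y -0.0182 z 0.0017
t 7.9 tcp [ 0.5592 -0.0929  0.1169] F [ 0.3 -0.  -2.8] w 0.148 gf 107.6
yaw 0.2119 shift cm [ 0.05 -6.84 -0.01] turn deg [-0.02  0.01  0.16]
```

No contact so far, and the front discs are inside. I'll continue.

Call:
jog_arm(
  plan=[
    [0.5, [0, -0.9, 0], [0, 0, 0.1]],
    [0.5, [0, -0.9, 0], [0, 0, 0]],
    [0.5, [0, -0.9, 0], [0, 0, 0]],
    [0.5, [0, -0.9, 0], [0, 0, 0]],
    [0.5, [0, -0.9, 0], [0, 0, 0]],
    [0.5, [0, -0.9, 0], [0, 0, 0]],
    [0.5, [0, -0.9, 0], [0, 0, 0]],
    [0.5, [0, -0.7, 0], [0, 0, 0]],
  ],
)

```text
time_s: 8.7
tcp_pos: [0.5447, -0.0245, 0.1169]
ee_rot: [-3.124, -0.329, 0.0]
ft_force: [0.1, -0.6, -2.4]
width: 0.146
gripper_force: 107.6
```

```bash
python3 -c "
from bench import r
from h import *
tgt(.18,r)"
```

```text
trolley in rail: x -0.0003 y 0.0515 z 0.0017
t 8.7 tcp [ 0.5447 -0.0245  0.1169] F [ 0.1 -0.6 -2.4] w 0.146 gf 107.6
yaw 0.2095 shift cm [ 3.000e-02 -1.285e+01 -1.000e-02] turn deg [-0.01  0.    0.03]
```

Call:
jog_arm(
  plan=[
    [0.5, [0, -1.3, 0], [0, 0, 0]],
    [0.5, [0, -1.5, 0], [0, 0, 0]],
    [0.5, [0, -1.6, 0], [0, 0, 0]],
    [0.5, [0, -1.6, 0], [0, 0, 0]],
    [0.5, [0, -1.6, 0], [0, 0, 0]],
    [0.5, [0, -1.6, 0], [0, 0, 0]],
    [0.5, [0, -1.5, 0], [0, 0, 0]],
    [0.5, [0, -1, 0], [0, 0, 0]],
  ],
)

```text
time_s: 9.5
tcp_pos: [0.5202, 0.0906, 0.1169]
ee_rot: [-3.124, -0.33, 0.0]
ft_force: [-0.2, -0.1, -2.7]
width: 0.144
gripper_force: 107.6
```

```bash
python3 -c "
from bench import r
from h import *
tgt(.2,r)"
```

```text
trolley in rail: x -0.0004 y 0.1693 z 0.0017
t 9.5 tcp [0.5202 0.0906 0.1169] F [-0.2 -0.1 -2.7] w 0.144 gf 107.6
yaw 0.2102 shift cm [ 0.04 -3.08 -0.01] turn deg [-0.01  0.01  0.07]
```

Call:
jog_arm(
  plan=[
    [0.5, [0, -0.5, 0], [0, 0, 0]],
    [0.5, [0, -0.6, 0], [0, 0, 0]],
    [0.5, [0, -0.6, 0], [0, 0, 0]],
    [0.5, [0, -0.5, 0], [0, 0, 0]],
    [0.5, [0, -0.2, 0], [0, 0, 0]],
    [0.5, [0, 0, 0], [0, 0, 0]],
  ],
)

```text
time_s: 10.1
tcp_pos: [0.5156, 0.1126, 0.1169]
ee_rot: [3.124, 0.328, -0.0]
ft_force: [-0.4, -0.0, -3.0]
width: 0.145
gripper_force: 107.6
```

Call:
jog_arm(
  plan=[
    [0.5, [0, -0.15, 0], [0, 0, 0]],
    [0.5, [0, -0.15, 0], [0, 0, 0]],
    [0.5, [0, -0.15, 0], [0, 0, 0]],
    [0.5, [0, -0.1, 0], [0, 0, 0]],
    [0.5, [0, 0, 0], [0, 0, 0]],
  ],
)

```text
time_s: 10.6
tcp_pos: [0.5145, 0.118, 0.1169]
ee_rot: [-3.124, -0.328, -0.0]
ft_force: [0.3, -0.9, -2.8]
width: 0.147
gripper_force: 107.6
```

```bash
python3 -c "
from bench import r
from h import *
tgt(.2,r)"
```

```text
trolley in rail: x -0.0003 y 0.1972 z 0.0017
t 10.6 tcp [0.5145 0.118  0.1169] F [ 0.3 -0.9 -2.8] w 0.147 gf 107.6
yaw 0.2093 shift cm [ 0.03 -0.28 -0.01] turn deg [-0.   -0.    0.01]
```

Call:
jog_arm(
  plan=[
    [0.5, [0, -0.15, 0], [0, 0, 0]],
    [0.5, [0, -0.15, 0], [0, 0, 0]],
    [0.5, [0, -0.15, 0], [0, 0, 0]],
    [0.5, [0, -0.15, 0], [0, 0, 0]],
    [0.5, [0, 0, 0], [0, 0, 0]],
  ],
)

```text
time_s: 11.1
tcp_pos: [0.5132, 0.124, 0.1169]
ee_rot: [-3.124, -0.328, 0.0]
ft_force: [-0.0, -0.3, -2.5]
width: 0.143
gripper_force: 107.6
```

Call:
jog_arm(
  plan=[
    [0.5, [0, -0.15, 0], [0, 0, 0]],
    [0.5, [0, -0.15, 0], [0, 0, 0]],
    [0.5, [0, -0.15, 0], [0, 0, 0]],
    [0.5, [0, -0.15, 0], [0, 0, 0]],
    [0.5, [0, 0, 0], [0, 0, 0]],
  ],
)

```text
time_s: 11.6
tcp_pos: [0.512, 0.1298, 0.1169]
ee_rot: [-3.124, -0.328, 0.0]
ft_force: [-0.3, -0.2, -3.0]
width: 0.146
gripper_force: 107.6
```

Call:
jog_arm(
  plan=[
    [0.5, [0, -0.15, 0], [0, 0, 0]],
    [0.5, [0, -0.15, 0], [0, 0, 0]],
    [0.5, [0, -0.15, 0], [0, 0, 0]],
    [0.5, [0, -0.15, 0], [0, 0, 0]],
    [0.5, [0, 0, 0], [0, 0, 0]],
  ],
)

```text
time_s: 12.1
tcp_pos: [0.5107, 0.1357, 0.1169]
ee_rot: [-3.124, -0.328, 0.0]
ft_force: [0.4, 0.5, -2.9]
width: 0.146
gripper_force: 107.6
```

Call:
jog_arm(
  plan=[
    [0.5, [0, -0.15, 0], [0, 0, 0]],
    [0.5, [0, -0.15, 0], [0, 0, 0]],
    [0.5, [0, -0.15, 0], [0, 0, 0]],
    [0.5, [0, -0.15, 0], [0, 0, 0]],
    [0.5, [0, 0, 0], [0, 0, 0]],
  ],
)

```text
time_s: 12.6
tcp_pos: [0.5095, 0.1415, 0.1169]
ee_rot: [3.124, 0.328, 0.0]
ft_force: [0.1, 0.4, -1.8]
width: 0.144
gripper_force: 107.6
```

Call:
jog_arm(
  plan=[
    [0.5, [0, -0.15, 0], [0, 0, 0]],
    [0.5, [0, -0.15, 0], [0, 0, 0]],
    [0.5, [0, -0.15, 0], [0, 0, 0]],
    [0.5, [0, -0.1, 0], [0, 0, 0]],
    [0.5, [0, 0, 0], [0, 0, 0]],
  ],
)

```text
time_s: 13.1
tcp_pos: [0.5084, 0.1469, 0.117]
ee_rot: [3.124, 0.328, 0.0]
ft_force: [0.4, 0.0, -2.1]
width: 0.15
gripper_force: 107.6
```

Call:
jog_arm(
  plan=[
    [0.5, [0, -0.15, 0], [0, 0, 0]],
    [0.5, [0, -0.15, 0], [0, 0, 0]],
    [0.5, [0, -0.15, 0], [0, 0, 0]],
    [0.5, [0, -0.1, 0], [0, 0, 0]],
    [0.5, [0, 0, 0], [0, 0, 0]],
  ],
)

```text
time_s: 13.6
tcp_pos: [0.5071, 0.149, 0.1172]
ee_rot: [3.118, 0.325, -0.003]
ft_force: [-2.6, -11.6, -0.3]
width: 0.143
gripper_force: 108.1
```

Contact: -11.6 N along the rail, at a trolley depth of about 229 mm, which fits the saddle position. I'll lower the discs onto the lips while keeping the push.

Call:
jog_arm(
  plan=[
    [0.5, [0, 0, 0.1], [0, 0, 0]],
    [0.5, [0, 0, 0.1], [0, 0, 0]],
    [0.5, [0, 0, 0], [0, 0, 0]],
  ],
)

```text
time_s: 13.9
tcp_pos: [0.5083, 0.1492, 0.1159]
ee_rot: [3.119, 0.324, 0.002]
ft_force: [0.4, -10.3, -0.6]
width: 0.147
gripper_force: 108.1
```

```bash
python3 -c "
from bench import r
from h import *
tgt(.23,r)
print(r.state()['wrist_torque'])"
```

```text
trolley in rail: x 0.0002 y 0.2288 z 0.0007
t 13.9 tcp [0.5083 0.1492 0.1159] F [  0.4 -10.3  -0.6] w 0.147 gf 108.1
yaw 0.2071 shift cm [-0.02 -0.1  -0.12] turn deg [ 0.34 -0.03 -0.11]
[-1.67807961e+00 -8.22676431e-04 -6.66632523e-01]
```

Call:
jog_arm(
  plan=[
    [0.5, [0, 0, 0.06], [0, 0, 0]],
    [0.5, [0, 0, 0], [0, 0, 0]],
  ],
  newtons=40,
)

```text
time_s: 14.1
tcp_pos: [0.5085, 0.1492, 0.1155]
ee_rot: [3.119, 0.324, 0.003]
ft_force: [-0.4, -10.5, 0.6]
width: 0.147
gripper_force: 108.5
```

Call:
jog_arm(
  plan=[
    [1.6, [0, 0, 0], [0, 0, 0]],
    [2, [0, 0, 0], [0, 0, 0]],
    [2.4, [0, 0, 0], [0, 0, 0]],
    [2.8, [0, 0, 0], [0, 0, 0]],
    [2.8, [0, 0, 0], [0, 0, 0]],
  ],
  newtons=20,
)

```text
time_s: 14.6
tcp_pos: [0.5073, 0.1525, 0.1145]
ee_rot: [-3.124, -0.329, -0.001]
ft_force: [-0.1, 0.6, -0.1]
width: 0.33
gripper_force: 0.0
```

```bash
python3 - <<'E'
from bench import r
from h import *
tgt(.23,r)
m=r.camera_model("wrist");im=r.snapshot("wrist");cv2.imwrite("pics/f.png",im[:,:,::-1])
E
```

```text
trolley in rail: x -0.0001 y 0.2325 z -0.0007
t 14.6 tcp [0.5073 0.1525 0.1145] F [-0.1  0.6 -0.1] w 0.33 gf 0.0
yaw 0.2097 shift cm [ 0.01  0.24 -0.25] turn deg [-0.01 -0.03  0.04]
```

```bash
python3 - <<'E'
import cv2,numpy as np
f=cv2.imread("pics/f.png").min(2);e=cv2.imread("pics/e.png").min(2)[:,360:]
for row in(240,300,325):
    print(row,"now",[int(q) for q in f[row,262:318]]);print("   gripped",[int(q) for q in e[row,172:228]])
E
```

```text
240 now [32, 29, 29, 31, 31, 31, 30, 32, 29, 28, 30, 27, 41, 49, 51, 51, 52, 50, 49, 50, 50, 51, 50, 51, 49, 49, 51, 48, 49, 50, 47, 47, 50, 50, 50, 51, 49, 49, 54, 66, 68, 67, 66, 67, 69, 71, 71, 72, 72, 71, 74, 68, 69, 68, 66, 68]
   gripped [69, 69, 68, 66, 68, 70, 69, 69, 59, 48, 49, 49, 48, 46, 48, 50, 48, 48, 46, 48, 49, 46, 48, 47, 46, 46, 49, 47, 48, 46, 45, 50, 47, 45, 44, 45, 50, 54, 54, 54, 55, 56, 56, 55, 55, 53, 55, 55, 56, 54, 53, 53, 56, 55, 54, 56]
300 now [70, 72, 74, 73, 72, 72, 70, 70, 60, 46, 48, 48, 50, 47, 50, 49, 48, 48, 48, 47, 47, 48, 47, 47, 49, 47, 50, 50, 47, 47, 47, 48, 48, 49, 49, 49, 49, 50, 47, 50, 49, 48, 46, 48, 48, 54, 63, 68, 69, 72, 70, 67, 66, 43, 22, 25]
   gripped [24, 23, 23, 22, 36, 44, 45, 48, 48, 48, 45, 46, 45, 43, 46, 45, 45, 46, 44, 47, 46, 45, 47, 44, 45, 48, 45, 46, 46, 47, 46, 47, 46, 46, 46, 48, 47, 44, 35, 23, 28, 24, 25, 32, 55, 64, 67, 66, 64, 66, 65, 66, 65, 65, 65, 67]
325 now [68, 67, 69, 67, 68, 69, 67, 57, 52, 52, 53, 52, 56, 56, 54, 53, 54, 56, 53, 56, 56, 55, 56, 55, 54, 56, 56, 54, 57, 54, 56, 55, 55, 54, 54, 56, 55, 55, 54, 57, 54, 56, 56, 55, 52, 55, 52, 55, 65, 65, 67, 66, 66, 67, 66, 51]
   gripped [22, 26, 22, 39, 52, 50, 53, 53, 53, 51, 52, 50, 56, 50, 52, 52, 52, 52, 53, 52, 52, 53, 54, 51, 52, 52, 53, 53, 52, 52, 54, 52, 54, 53, 55, 56, 54, 53, 51, 37, 24, 28, 24, 21, 23, 19, 26, 25, 27, 25, 25, 24, 21, 24, 23, 26]
```

The post is free between the open pads and the image offsets suggest it is still home. I'll confirm with a light nudge from the rear pad.

Call:
jog_arm(
  plan=[
    [2.8, [0, -0.15, 0], [0, 0, 0]],
    [2.8, [0, -0.15, 0], [0, 0, 0]],
    [2.8, [0, -0.1, 0], [0, 0, 0]],
    [2.8, [0, 0, 0], [0, 0, 0]],
  ],
)

```text
time_s: 15.05
tcp_pos: [0.5063, 0.1562, 0.1143]
ee_rot: [-3.124, -0.328, 0.0]
ft_force: [0.7, 0.4, -0.1]
width: 0.321
gripper_force: 0.0
```

Call:
jog_arm(
  plan=[
    [2.8, [0, -0.1, 0], [0, 0, 0]],
    [2.8, [0, -0.1, 0], [0, 0, 0]],
    [2.8, [0, 0, 0], [0, 0, 0]],
  ],
)

```text
time_s: 15.35
tcp_pos: [0.506, 0.1576, 0.1143]
ee_rot: [3.123, 0.328, -0.0]
ft_force: [0.1, -2.3, 1.0]
width: 0.327
gripper_force: 1.0
```

The pad touched at the expected home position (-2.3 N, no give), so the trolley is home. I'll withdraw.

Call:
jog_arm(
  plan=[
    [2.8, [0, 0.2, 0], [0, 0, 0]],
    [2.8, [0, 0.5, 0], [0, 0, 0]],
    [3, [0, 0, 0], [0, 0, 0]],
    [3, [0, 0, -1.5], [0, 0, 0]],
    [3, [0, 0, -3], [0, 0, 0]],
    [3, [0, 0, -4], [0, 0, 0]],
    [3, [0, 0, -4], [0, 0, 0]],
    [3, [0, 0, 0], [0, 0, 0]],
  ],
)

```text
time_s: 16.15
tcp_pos: [0.5113, 0.1517, 0.2484]
ee_rot: [-3.124, -0.328, -0.023]
ft_force: [-0.2, 0.7, 0.5]
width: 0.348
gripper_force: 0.0
```

```bash
python3 - <<'E'
from bench import r
from h import *
r.snapshot("wrist")
tgt(.23,r)
m=r.camera_model("wrist");im=r.snapshot("wrist").min(2)
for s in(.229,.221):print(s,proj(m,M+EY*s-EX*.072+[0,0,.178]).round(1))
u,v=proj(m,M+EY*.229-EX*.072+[0,0,.178]).round().astype(int)
for d in(-6,0,6):print(v+d,u-40,[int(q) for q in im[v+d,u-40:u+40:2]])
E
```

```text
trolley in rail: x 0.0021 y 0.2310 z 0.1303
t 16.2 tcp [0.5098 0.1516 0.2449] F [ 0.5 -1.2 -0.5] w 0.353 gf 0.0
yaw 0.2094 shift cm [-0.33  0.09 12.78] turn deg [ 0.05 -0.54  0.02]
0.229 [286.5 221.2]
0.221 [298.1 221.2]
215 247 [119, 121, 120, 115, 114, 116, 95, 67, 63, 68, 68, 65, 65, 58, 55, 55, 57, 55, 55, 56, 56, 53, 56, 53, 65, 65, 66, 68, 69, 65, 64, 64, 67, 64, 61, 64, 63, 59, 62, 62]
221 247 [123, 121, 121, 114, 115, 115, 112, 68, 66, 67, 66, 66, 69, 58, 54, 56, 56, 54, 55, 57, 56, 52, 54, 54, 64, 64, 62, 63, 66, 66, 65, 63, 65, 66, 64, 65, 68, 68, 64, 65]
227 247 [115, 116, 114, 117, 114, 112, 116, 68, 66, 66, 66, 70, 67, 54, 55, 53, 55, 54, 55, 54, 54, 57, 53, 59, 62, 66, 64, 63, 61, 65, 65, 64, 66, 68, 65, 64, 63, 63, 63, 62]
```

The post sits at s≈0.230 m after the withdrawal, so the tray has stayed home. Handing in.

Call:
jog_arm(
  plan=[
    [3, [0, 0, 0], [0, 0, 0]],
    [3, [0, 0, 0], [0, 0, 0]],
    [3, [0, 0, 0], [0, 0, 0]],
  ],
)

```text
time_s: 16.55
tcp_pos: [0.5067, 0.1511, 0.2378]
ee_rot: [-3.124, -0.328, 0.005]
ft_force: [-0.4, -0.6, -0.3]
width: 0.346
gripper_force: 0.0
```

```bash
python3 -c "
from bench import r
print(r.finish_job())"
```

```text
the job is handed in; nothing more can be done
None
```

The tray is hanging released in the rail with its trolley up against the stop, about 230 mm in from the mouth; I handed the job in at about 16.6 s but got no verdict back, and I judged the pin pushed in from touch and the post's position, not from a reading.

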